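# Tug-check the find cases and snap shut any loose catch

### The job

Before the three find cases go to storage, check them one after the other from the robot's left to its right: give each a firm tug straight up on its orange handle, drawing the handle about 10 mm up against its spring for a moment. If the lid lifts, do not open it wide; let it down again, press its front catch in until it snaps home, and tug again to make sure that it holds before you go on to the next case. Leave the catches of cases that hold alone, and leave the bottle, the jar and the blower in place; finish with all lids down and let go.

Things in the scene. Friction and masses are not known exactly. Their poses are not given: they have to be found in the camera images.
- case_a: One of three identical grey hard cases, fixed to the table; a, b and c may stand in any order; one or two of the three are loose. 180 (x) x 150 (y) x 75 mm high, plus a 20 mm thick lid (top at z = 95 mm). Origin: centre of the underside; z up, -x is the front (towards the robot). On the front at y = 0 is the catch, an upright steel plate 50 mm wide, z = 20 to 98 mm, with an orange thumb pad.
- pad_a (a point): Fixed point of that case (x = -117, y = 0, z = 73 mm): face centre of the catch's thumb pad (36 wide, 30 mm high) when shut. Loose, the plate leans out about 9 degrees about a pivot near its foot and the pad is 8 mm nearer the robot. Over-centre spring catch: pressed along the case's +x with 3 to 4 N it gives, passes its middle after 4 mm and snaps to a hard stop.
- bar_a (a point): Centre of that case's orange pull handle: a bar 104 mm long along the case's y, 14 mm round, above the lid on two 10 mm posts 90 mm apart. At rest its centre is at x = -20, y = 0, z = 132 mm in the case frame, 37 mm above the lid's top. z up out of the lid. The bail is sprung upright and can rock to and fro about its foot in the lid.
- lid_a (a joint): Lid hinge of that case, along its back top edge (x = +90, z = 75 mm); 0 = shut, grows as the lid opens (rad). A latched lid has about 0.017 rad of play and then holds; an unlatched one lifts with 2 to 4 N at the handle and falls shut when let go.
- pull_a (a joint): How far the pull handle is drawn up out of the lid (m); 0 at rest, hard stop at 0.016. A spring holds it down with 1 N, plus 1 N per mm. On a latched lid a firm tug draws it several mm; on a loose lid it draws under 3 mm, and the lid lifts instead.
- case_b: One of three identical grey hard cases, fixed to the table; a, b and c may stand in any order; one or two of the three are loose. 180 (x) x 150 (y) x 75 mm high, plus a 20 mm thick lid (top at z = 95 mm). Origin: centre of the underside; z up, -x is the front (towards the robot). On the front at y = 0 is the catch, an upright steel plate 50 mm wide, z = 20 to 98 mm, with an orange thumb pad.
- pad_b (a point): Fixed point of that case (x = -117, y = 0, z = 73 mm): face centre of the catch's thumb pad (36 wide, 30 mm high) when shut. Loose, the plate leans out about 9 degrees about a pivot near its foot and the pad is 8 mm nearer the robot. Over-centre spring catch: pressed along the case's +x with 3 to 4 N it gives, passes its middle after 4 mm and snaps to a hard stop.
- bar_b (a point): Centre of that case's orange pull handle: a bar 104 mm long along the case's y, 14 mm round, above the lid on two 10 mm posts 90 mm apart. At rest its centre is at x = -20, y = 0, z = 132 mm in the case frame, 37 mm above the lid's top. z up out of the lid. The bail is sprung upright and can rock to and fro about its foot in the lid.
- lid_b (a joint): Lid hinge of that case, along its back top edge (x = +90, z = 75 mm); 0 = shut, grows as the lid opens (rad). A latched lid has about 0.017 rad of play and then holds; an unlatched one lifts with 2 to 4 N at the handle and falls shut when let go.
- pull_b (a joint): How far the pull handle is drawn up out of the lid (m); 0 at rest, hard stop at 0.016. A spring holds it down with 1 N, plus 1 N per mm. On a latched lid a firm tug draws it several mm; on a loose lid it draws under 3 mm, and the lid lifts instead.
- case_c: One of three identical grey hard cases, fixed to the table; a, b and c may stand in any order; one or two of the three are loose. 180 (x) x 150 (y) x 75 mm high, plus a 20 mm thick lid (top at z = 95 mm). Origin: centre of the underside; z up, -x is the front (towards the robot). On the front at y = 0 is the catch, an upright steel plate 50 mm wide, z = 20 to 98 mm, with an orange thumb pad.
- pad_c (a point): Fixed point of that case (x = -117, y = 0, z = 73 mm): face centre of the catch's thumb pad (36 wide, 30 mm high) when shut. Loose, the plate leans out about 9 degrees about a pivot near its foot and the pad is 8 mm nearer the robot. Over-centre spring catch: pressed along the case's +x with 3 to 4 N it gives, passes its middle after 4 mm and snaps to a hard stop.
- bar_c (a point): Centre of that case's orange pull handle: a bar 104 mm long along the case's y, 14 mm round, above the lid on two 10 mm posts 90 mm apart. At rest its centre is at x = -20, y = 0, z = 132 mm in the case frame, 37 mm above the lid's top. z up out of the lid. The bail is sprung upright and can rock to and fro about its foot in the lid.
- lid_c (a joint): Lid hinge of that case, along its back top edge (x = +90, z = 75 mm); 0 = shut, grows as the lid opens (rad). A latched lid has about 0.017 rad of play and then holds; an unlatched one lifts with 2 to 4 N at the handle and falls shut when let go.
- pull_c (a joint): How far the pull handle is drawn up out of the lid (m); 0 at rest, hard stop at 0.016. A spring holds it down with 1 N, plus 1 N per mm. On a latched lid a firm tug draws it several mm; on a loose lid it draws under 3 mm, and the lid lifts instead.
- spray: Clear spray bottle with white head, 66 mm across, 180 mm tall, loose, upright; a bystander. Origin: centre of its underside.
- jar: Glass jar of brushes, 72 mm across, jar 85 mm and brushes 175 mm tall, loose, upright; a bystander. Origin: centre of its underside.
- blower: Red rubber bulb blower standing on its base, 60 mm across, 100 mm tall, loose; a bystander. Origin: centre of its underside.

How it is judged:
By the outcome, as a careful person would: the job done as asked, in the order asked, and still so for the second after the job is handed in, with the robot touching nothing.
It also fails if it takes over 72 s, if anything falls off the work surface, if the arm or the gripper's body presses on something with over 40 N, if the wrist force passes 120 N, or if a joint passes its speed limit or range.

### The arm

A 6-joint arm with a two-finger parallel gripper is mounted at the origin on the work surface. World frame = base frame: x ahead of the robot, y to its left, z up, the work surface at z = 0. Lengths are in m, angles in rad, forces in N, time in s.
With the tool pointing down it reaches from about 0.15 to 0.775 m from the base axis. Payload 6.1 kg.
Tool frame: the origin (TCP) lies on the centre line of the jaws, within the pads' length; the fingertips stand 14 mm ahead of it and the grasp point (between the pads) lies 5 mm behind it; z points along the fingers, y is the direction in which the jaws open and shut (so a half turn about z gives the same grasp; the last joint's range is limited). The gripper opens to 85 mm and grips with 20 to 120 N. Pads are 22 mm wide; open, the fingers measure 114 mm over their backs; the gripper's body (76 mm by 85 mm) begins 54 mm behind the grasp point. The pads swing forward as they close: fully open they stand 13 mm farther back than shut.
Start: joints at [-1.258, 0.126, -0.04, 1.405, 0, 1.571], TCP at [0.162, -0.5, 0.245] pointing down, gripper open.
Joint ranges: [-2.72, 2.72], [-0.95, 1.95], [-1.27, 1.35], [-1.78, 2.02], [-1.46, 1.47], [-3.14, 3.14]. Speed limits (rad/s): [2.39, 2.39, 3.01, 3.14, 3.14, 3.14].

### API

Orientations are given as a 3x3 rotation matrix whose columns are the frame's x, y, z axes.
In Python, from station import arm gives the robot as it stands.
- The arm moves only by the tool step_arm, never from a script. Its argument "commands" is text: rows parted by semicolons, each of 7 numbers parted by spaces: the shift along the tool's x, y, z in m, then the turn, a rotation vector about the tool's x, y, z in rad, then the opening, from 0 (shut) to 1 (fully open). In form: tx ty tz ax ay az hand; .... A call has 1 to 5 rows; each row shifts and turns the commanded pose from where the row before left it, along the tool's axes as they then stand; what a row does not reach is not made up. A row lasts 1/8 s, in which the tool goes at most 62.5 mm and 10.7 degrees, less where a joint would pass 70% of its speed; a pose out of reach is approached as far as the arm can. A call with a gripper value outside its range is refused whole. The fingers move at their own pace and stop on an object; "force" is the grip in N (left out, the last holds). Time passes only in rows, so rows that do not move let the fingers close. It gives the time, the measured TCP pose, the force and the opening at its end, in the units of the state.
- arm.get_state(): the state, without advancing time (a new reading comes with each control period).
- arm.capture(name): name is "scene" or "top" or "wrist"; returns a dict with "color" (384x512x3 uint8, red, green, blue), "z_map" (384x512 float32, m along the optical axis (not along the pixel's ray), 0 where there is no reading), "camera_matrix" (3x3 intrinsics, pixels), "view" (4x4, takes a point from world to camera coordinates). Camera axes: x right, y up, looking along -z (the intrinsics and any distortion apply to the point x, -y, -z); pixel columns grow to the right and rows downward; lengths in m; the calibration is good to about 2 mm. A picture is of the moment at which its call begins.
- arm.sign_off(): hands the job in, once; it reports no verdict.
The state is a dict: "time_s": time; "q": joint angles; "dq": joint speeds; "joint_efforts": joint torques, N m; "eef_pos": TCP position; "ee_rot": TCP orientation; "contact_force": force on the tool from outside, world axes, zero at the start; "torque": the same for the moment, N m; "grip_width": finger opening in m.
Only numpy, scipy, OpenCV 4.12 (cv2) and the standard library are available. Lean on these libraries where they do the work, as an engineer would, in place of code of your own. Each camera call takes 0.05 s, during which the arm holds its last target. There are 200 camera calls.

## Working session

There is one attempt and no reset: what is moved stays moved. The work goes in short steps, Python scripts to look and compute and a tool call to move; the robot and the scene stay as the last step left them, time stands still between calls to the robot, and variables do not carry over. Pictures are saved under pics/ and viewed, on a budget of 10 in all, crops included, one or two more only if the job needs it, and the job is handed in when it is done.

Besides the shell and the picture viewer there is one more tool, called after "Call:" in YAML: its name, and indented under it one key for each argument. step_arm: Moves the arm, as the interface text tells. Its arguments: {"type":"object","properties":{"commands":{"type":"string"},"force":{"type":"number"}},"required":["commands"]}

```bash
mkdir -p pics; cat > h.py <<'E'
import numpy as np, cv2
from station import arm
def cap(n):
    c=arm.capture(n); z=c["z_map"]; K=c["camera_matrix"]; V=c["view"]
    h,w=z.shape; u,v=np.meshgrid(np.arange(w),np.arange(h))
    P=np.stack([(u-K[0,2])/K[0,0]*z,-(v-K[1,2])/K[1,1]*z,-z,np.ones_like(z)],-1)@np.linalg.inv(V).T
    return c,P[...,:3]
def orange(c):
    hsv=cv2.cvtColor(c["color"],cv2.COLOR_RGB2HSV)
    return cv2.inRange(hsv,(5,140,90),(22,255,255))
E
python3 - <<'E'
from h import *
im=[]
for n in("scene","top"):
    c,P=cap(n); m=orange(c); im.append(c["color"])
    k,l,s,ce=cv2.connectedComponentsWithStats(m)
    for i in range(1,k):
        if s[i,4]>25:
            p=P[(l==i)&(c["z_map"]>0)]; print(n,s[i],ce[i].round(0),np.median(p,0).round(3),p.min(0).round(3),p.max(0).round(3))
    print(c["camera_matrix"].round(1).tolist(), np.linalg.inv(c["view"])[:3].round(3).tolist())
cv2.imwrite("pics/a.png",cv2.cvtColor(cv2.resize(np.vstack(im),(448,600) if 0 else (400,600)),4))
cv2.imwrite("pics/a.png",np.vstack([cv2.resize(i,(400,300)) for i in im])[...,::-1])
print(arm.get_state())
E
```

```text
scene [350   0  25  18 174] [364.   6.] [-0.293  1.208 -0.082] [-0.39   1.182 -0.089] [-0.193  1.247 -0.074]
scene [353  35  17  18 211] [362.  44.] [0.132 0.8   0.081] [-0.266  0.77  -0.262] [0.159 1.2   0.108]
scene [333  43  17  19 217] [342.  52.] [0.132 0.689 0.079] [0.012 0.661 0.002] [0.157 0.818 0.109]
scene [ 353   91   93   63 3524] [395. 122.] [0.512 0.69  0.004] [ 0.365  0.509 -0.005] [0.643 0.867 0.013]
scene [339 113  16   9  61] [345. 118.] [0.447 0.464 0.082] [0.416 0.454 0.071] [0.464 0.497 0.098]
scene [316 156  30  13 129] [330. 162.] [0.613 0.267 0.138] [0.557 0.213 0.002] [0.625 0.403 0.145]
scene [238 180  30  18 138] [253. 188.] [ 0.576 -0.008  0.138] [ 0.56  -0.059  0.095] [0.582 0.044 0.145]
scene [165 216  32  22 164] [181. 226.] [ 0.585 -0.258  0.138] [ 0.565 -0.311  0.093] [ 0.594 -0.208  0.143]
scene [ 99 230  16  23  55] [106. 240.] [ 0.513 -0.463  0.168] [ 0.401 -0.505  0.001] [ 0.561 -0.449  0.177]
scene [106 341  12  14 120] [112. 348.] [ 0.771 -0.572  0.016] [ 0.753 -0.592  0.005] [ 0.787 -0.555  0.023]
scene [115 355  17  22 207] [123. 366.] [ 0.829
[... 2770 characters left out ...]
40539623e+00,
        1.50211962e-05,  1.57081029e+00]), 'dq': array([ 0.00042079, -0.00015604,  0.00289289,  0.00015769, -0.00027025,
        0.00084177]), 'joint_efforts': array([ 1.06028663e-03, -4.36903524e+01,  3.53606987e+01,  1.36546887e-02,
        3.66627364e-05, -1.32202635e-05]), 'eef_pos': array([ 0.16144517, -0.49920272,  0.24459868]), 'ee_rot': array([[ 9.51485676e-01,  3.07692743e-01, -4.28728554e-04],
       [ 3.07693042e-01, -9.51484683e-01,  1.37451967e-03],
       [ 1.50010761e-05, -1.43975257e-03, -9.99998963e-01]]), 'contact_force': array([-0.23918587,  0.12967233, -0.33637926]), 'torque': array([-0.03187138, -0.02377601, -0.00280287]), 'grip_width': 0.08568366488260468}
```

View pics/a.png

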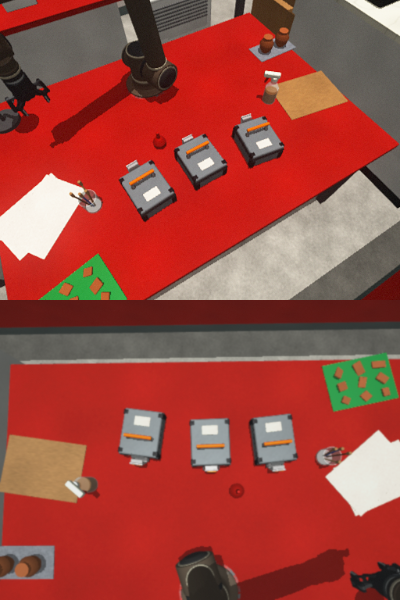

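The pictures show three cases with handles, seen in the top view: left case (lid centre about 143,435 in the stacked picture), middle (210,442), right (273,440). The blower is in front at (236,490), the bottle at (80,488) and the jar at (328,457). Next I measure yaw and frames.

```bash
cat >> h.py <<'E'
def bars(c,P,zc=(0.12,0.2)):
    m=(orange(c)>0)&(P[...,2]>zc[0])&(P[...,2]<zc[1])&(P[...,0]>.45)
    out=[]
    k,l,s,ce=cv2.connectedComponentsWithStats(m.astype(np.uint8))
    for i in range(1,k):
        if s[i,4]>40: out.append(P[l==i])
    return out
E
python3 - <<'E'
from h import *
c,P=cap("top"); s,S=cap("scene")
for b in bars(c,P):
    vx,vy,x0,y0=cv2.fitLine(b[:,:2].astype(np.float32),cv2.DIST_L2,0,.01,.01).ravel()
    yb=np.degrees(np.arctan2(-vx*np.sign(vy),abs(vy)))
    # lid outline near
    cen=np.median(b,0)
    L=(abs(P[...,2]-.095)<.008)&(np.hypot(P[...,0]-cen[0]-.02,P[...,1]-cen[1])<.125)
    r=cv2.minAreaRect(P[L][:,:2].astype(np.float32)*1000)
    print("bar",cen.round(3),"yaw",yb.round(1),"n",len(b),"lid",np.round(r[0],0),np.round(r[1],0),round(r[2],1))
hsv=cv2.cvtColor(c["color"],cv2.COLOR_RGB2HSV)
for n,a,A in(("top",c,P),("scene",s,S)):
  m=(A[...,2]>.02)&(A[...,0]>.25)&(A[...,0]<.75)&(abs(A[...,1])<.6)
  k,l,st,ce=cv2.connectedComponentsWithStats(m.astype(np.uint8))
  for i in range(1,k):
    if st[i,4]>30: p=A[l==i]; print(n,st[i],p.min(0).round(3),p.max(0).round(3),np.median(p,0).round(3))
q=np.vstack([cv2.resize(c["color"][130:250,110:430],(800,300)),cv2.resize(s["color"][120:270,120:400],(560,300))[:, :560].copy() if 0 else cv2.resize(s["color"][130:260,110:410],(800,300))])
cv2.imwrite("pics/b.png",q[...,::-1])
E
```

```text
bar [0.612 0.266 0.138] yaw -8.3 n 152 lid [615. 266.] [156. 215.] 82.1
bar [ 0.583 -0.255  0.137] yaw 5.9 n 159 lid [ 587. -257.] [214. 157.] 5.7
bar [ 0.574 -0.009  0.138] yaw 1.3 n 153 lid [582.  -6.] [205. 153.] 1.4
top [ 151  138   62   74 3427] [0.471 0.001 0.02 ] [0.73  0.352 1.231] [0.619 0.259 0.095]
top [ 319  146   63   74 3489] [ 0.471 -0.342  0.02 ] [6.990e-01 1.000e-03 1.231e+00] [ 0.592 -0.249  0.095]
top [ 243  151   53   69 3199] [ 0.471 -0.085  0.02 ] [0.688 0.073 1.231] [ 0.585 -0.006  0.095]
top [406 188  45  24 594] [ 0.471 -0.51   0.02 ] [5.690e-01 1.000e-03 1.231e+00] [ 0.537 -0.468  0.075]
top [ 83 226  41  27 713] [0.392 0.001 0.02 ] [0.471 0.516 1.231] [0.432 0.471 0.119]
top [294 235  19  19 284] [ 0.373 -0.139  0.021] [4.710e-01 1.000e-03 1.231e+00] [ 0.405 -0.108  0.051]
scene [336  90  24  41 647] [0.39  0.443 0.02 ] [0.464 0.521 0.186] [0.438 0.472 0.109]
scene [ 297  145   67   69 2839] [0.505 0.171 0.02 ] [0.733 0.349 0.144] [0.645 0.248 0.095]
scene [196 168  16  21 230] [ 0.381 -0.141  0.02 ] [ 0.431 -0.084  0.104] [ 0.412 -0.116  0.05 ]
scene [ 222  171   69   71 2935] [ 0.48  -0.088  0.02 ] [0.688 0.074 0.145] [ 0.609 -0.017  0.096]
scene [ 152  204   74   79 3312] [ 0.477 -0.341  0.02 ] [ 0.703 -0.17   0.145] [ 0.619 -0.259  0.096]
scene [ 88 230  41  42 693] [ 0.499 -0.512  0.02 ] [ 0.571 -0.439  0.177] [ 0.546 -0.474  0.074]
```

View pics/b.png

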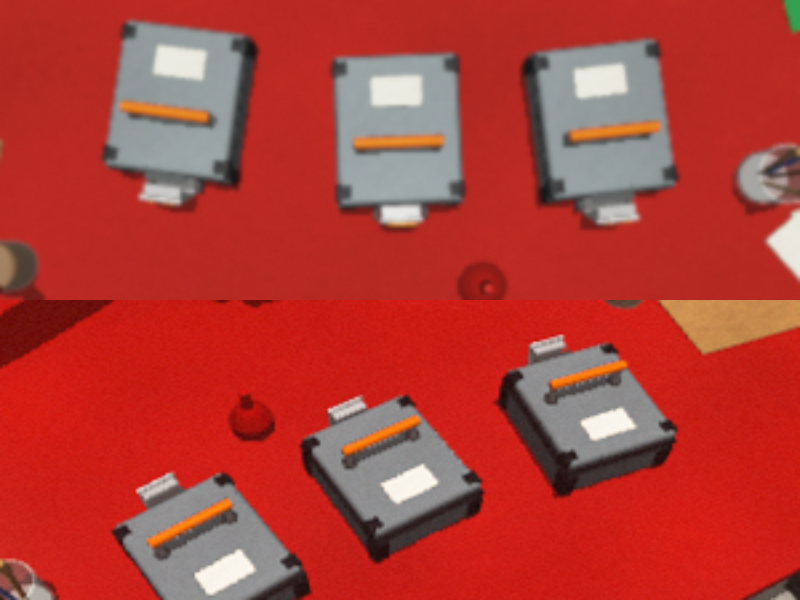

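Measured bar centres, with heights matching the 139 mm bar top:

| Case | Bar centre (m) | Yaw |
|---|---|---|
| Left | (0.612, 0.266) | -8.3° |
| Middle | (0.574, -0.009) | 1.3° |
| Right | (0.583, -0.256) | 5.9° |

Now I turn the tool and go above the left bar.

Call:
step_arm:
  commands: "0 0 0 0 0 -0.1856 1;0 0 0 0 0 -0.1856 1;0 0 0 0 0 -0.1856 1;0 0 0 0 0 -0.1856 1;0 0 0 0 0 -0.1856 1"
  force: 40

```text
time_s: 0.82
eef_pos: [0.1615, -0.4994, 0.2451]
ee_rot: [[0.318, 0.948, -0.0], [0.948, -0.318, 0.0], [0.0, -0.0, -1.0]]
contact_force: [0.1, -0.1, -0.3]
grip_width: 0.0851
```

Call:
step_arm:
  commands: "0 0 0 0 0 -0.1856 1;0.055 0.0224 0.003 0 0 0 1;0.055 0.0224 0.003 0 0 0 1;0.055 0.0224 0.003 0 0 0 1;0.055 0.0224 0.003 0 0 0 1"

```text
time_s: 1.45
eef_pos: [0.2824, -0.2931, 0.2331]
ee_rot: [[0.145, 0.989, 0.0], [0.989, -0.145, -0.0], [-0.0, 0.0, -1.0]]
contact_force: [1.3, 0.3, -0.5]
grip_width: 0.0855
```

Call:
step_arm:
  commands: "0.055 0.0224 0.003 0 0 0 1;0.055 0.0224 0.003 0 0 0 1;0.055 0.0224 0.003 0 0 0 1;0.055 0.0224 0.003 0 0 0 1;0.055 0.0224 0.003 0 0 0 1"

```text
time_s: 2.08
eef_pos: [0.4329, -0.0367, 0.2183]
ee_rot: [[0.144, 0.99, 0.001], [0.99, -0.144, -0.0], [-0.0, 0.001, -1.0]]
contact_force: [0.6, -1.0, -0.2]
grip_width: 0.0852
```

Call:
step_arm:
  commands: "0.055 0.0224 0.003 0 0 0 1;0.055 0.0224 0.003 0 0 0 1;0.055 0.0224 0.003 0 0 0 1;0.055 0.0224 0.003 0 0 0 1;0 0 0 0 0 0 1"

```text
time_s: 2.7
eef_pos: [0.5536, 0.1693, 0.2044]
ee_rot: [[0.14, 0.99, -0.002], [0.99, -0.14, -0.0], [-0.0, -0.002, -1.0]]
contact_force: [-0.2, 0.1, 0.3]
grip_width: 0.0857
```

Call:
step_arm:
  commands: "0.052 0.022 0 0 0 0 1;0.052 0.022 0.004 0 0 0 1;0 0 0.035 0 0 0 1;0 0 0.037 0 0 0 1;0 0 0 0 0 0 1"

```text
time_s: 3.32
eef_pos: [0.609, 0.2612, 0.1271]
ee_rot: [[0.144, 0.989, -0.006], [0.99, -0.144, -0.003], [-0.004, -0.006, -1.0]]
contact_force: [0.0, -0.1, -0.5]
grip_width: 0.0855
```

Call:
step_arm:
  commands: "0 0 0 0 0 0 0;0 0 0 0 0 0 0;0 0 0 0 0 0 0;0 0 0 0 0 0 0;0 0 0 0 0 0 0"

```text
time_s: 3.95
eef_pos: [0.6114, 0.2629, 0.1312]
ee_rot: [[0.144, 0.99, 0.001], [0.99, -0.144, 0.0], [0.001, 0.001, -1.0]]
contact_force: [-0.2, -0.6, 3.7]
grip_width: 0.0126
```

```bash
python3 - <<'E'
from h import *
c,P=cap("wrist"); s,S=cap("scene")
cv2.imwrite("pics/c.png",np.hstack([cv2.resize(c["color"],(400,300)),cv2.resize(s["color"][90:240,260:460],(400,300))])[...,::-1])
st=arm.get_state(); print(st["eef_pos"],st["contact_force"],st["grip_width"])
E
```

```text
[0.61142086 0.2628266  0.13109843] [-1.89984786 -0.98121747  5.94173124] 0.012353414781278542
```

View pics/c.png

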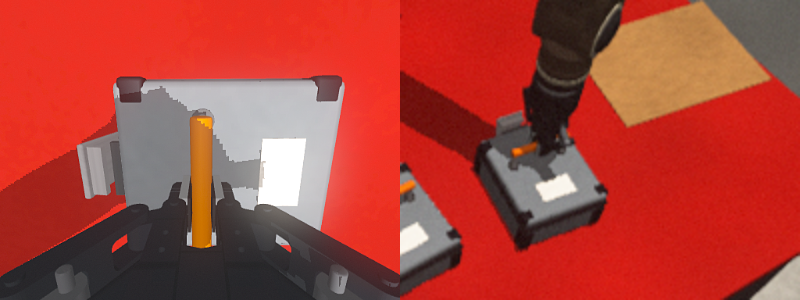

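The wrist view shows the bar (200,180) between the fingers, about centred on the lid. I'll let it settle, then tug in small steps.

Call:
step_arm:
  commands: "0 0 0 0 0 0 0;0 0 0 0 0 0 0"

```text
time_s: 4.3
eef_pos: [0.6114, 0.2628, 0.1311]
ee_rot: [[0.144, 0.99, 0.001], [0.99, -0.144, 0.0], [0.001, 0.001, -1.0]]
contact_force: [-0.4, -0.9, 5.8]
grip_width: 0.0124
```

Call:
step_arm:
  commands: "0 0 -0.003 0 0 0 0;0 0 -0.003 0 0 0 0;0 0 0 0 0 0 0"

```text
time_s: 4.68
eef_pos: [0.6113, 0.2627, 0.1361]
ee_rot: [[0.144, 0.99, -0.0], [0.99, -0.144, -0.0], [-0.0, 0.0, -1.0]]
contact_force: [2.7, -0.0, -2.6]
grip_width: 0.0126
```

Call:
step_arm:
  commands: "0 0 -0.003 0 0 0 0;0 0 -0.003 0 0 0 0;0 0 -0.001 0 0 0 0;0 0 0 0 0 0 0"

```text
time_s: 5.18
eef_pos: [0.6115, 0.2627, 0.1435]
ee_rot: [[0.144, 0.99, 0.001], [0.99, -0.144, -0.0], [0.0, 0.001, -1.0]]
contact_force: [5.5, -0.7, -2.9]
grip_width: 0.0128
```

```bash
python3 - <<'E'
from h import *
c,P=cap("wrist"); s,S=cap("scene")
cv2.imwrite("pics/d.png",np.hstack([cv2.resize(c["color"],(400,300)),cv2.resize(s["color"][130:220,280:400],(400,300))])[...,::-1])
m=(abs(S[...,0]-.6)<.15)&(abs(S[...,1]-.26)<.1)
# lid height front vs back in wrist view
A=P.reshape(-1,3);R=np.array([np.cos(np.radians(-8.3)),np.sin(np.radians(-8.3))]);N=np.array([-R[1],R[0]])
d=A[:,:2]-[.612,.266]; x=d@R; y=d@N
for lo in(-.06,-.05,-.04,-.03,.03,.04,.05,.07):
    k=(x>lo)&(x<lo+.01)&(abs(y)>.03)&(abs(y)<.065)&(A[:,2]<.125)&(A[:,2]>.06)
    if k.sum()>10: print(lo,k.sum(),np.median(A[k,2]).round(4))
st=arm.get_state(); print(st["eef_pos"],st["contact_force"])
E
```

```text
-0.06 1046 0.1112
-0.05 1072 0.1101
-0.04 1041 0.109
-0.03 992 0.1081
0.03 953 0.1019
0.04 1019 0.1009
0.05 914 0.0999
0.07 1007 0.0979
[0.61137895 0.26272199 0.1433275 ] [ 5.20320423 -0.31714957 -2.61617895]
```

View pics/d.png

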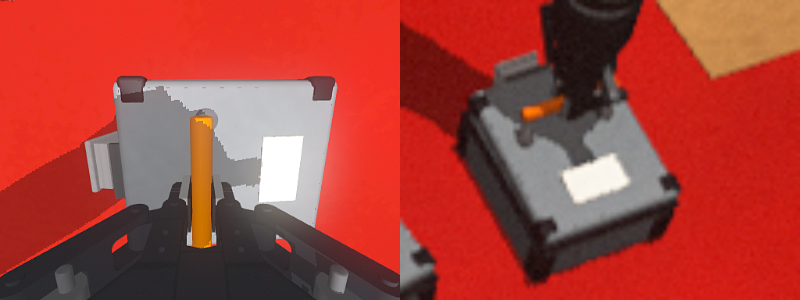

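The lid lifted: slope about 0.1 rad at only 2.6 N, so the left case is loose. Let it down, release, and go to its pad with shut, slightly tilted fingers.

Call:
step_arm:
  commands: "0 0 0.004 0 0 0 0;0 0 0.004 0 0 0 0;0 0 0.005 0 0 0 0;0 0 0 0 0 0 0.7;0 0 0 0 0 0 0.7"

```text
time_s: 5.9
eef_pos: [0.6104, 0.2627, 0.1301]
ee_rot: [[0.144, 0.99, -0.001], [0.99, -0.144, -0.0], [-0.0, -0.001, -1.0]]
contact_force: [0.1, 0.0, 0.5]
grip_width: 0.0484
```

Call:
step_arm:
  commands: "0 0 0 0 0 0 0.7;0 0 -0.03 0 0 0 0.7;0 0 -0.032 0 0 0 0.7;0.001 -0.05 0 0 0 0 0.3;0.001 -0.05 0 0 0 0 0"

```text
time_s: 6.52
eef_pos: [0.5117, 0.2792, 0.1924]
ee_rot: [[0.145, 0.989, 0.0], [0.989, -0.145, 0.0], [0.0, 0.0, -1.0]]
contact_force: [0.5, 0.1, -0.1]
grip_width: 0.0241
```

Call:
step_arm:
  commands: "0.001 -0.048 0 0 0 0 0;0 0 0.053 0 0 0 0;0 0 0.054 0 0 0 0;0 0 0 -0.15 0 0 0;0 0 0 -0.15 0 0 0"

```text
time_s: 7.15
eef_pos: [0.4651, 0.2866, 0.0843]
ee_rot: [[0.145, 0.944, 0.295], [0.989, -0.138, -0.044], [-0.001, 0.299, -0.954]]
contact_force: [0.0, -0.2, 0.7]
grip_width: -0.0001
```

```bash
cat >> h.py <<'E'
def rel(bx,by,yaw):
    st=arm.get_state(); a=np.radians(yaw); X=np.array([np.cos(a),np.sin(a)]); Y=np.array([-X[1],X[0]])
    d=st["eef_pos"][:2]-[bx,by]; f=st["contact_force"]
    print("t",st["time_s"],"fwd %.4f left %.4f z %.4f"%(d@X,d@Y,st["eef_pos"][2]),"F fwd %.1f left %.1f up %.1f"%(f[:2]@X,f[:2]@Y,f[2]),"w %.4f"%st["grip_width"],"toolz",st["ee_rot"][:,2].round(2))
E
python3 -c "
from h import *
rel(.6113,.2627,-8.3)
s,S=cap('scene')
c,P=cap('wrist')
cv2.imwrite('pics/e.png',np.hstack([cv2.resize(c['color'],(400,300)),cv2.resize(s['color'][110:200,270:390],(400,300))])[...,::-1])"
```

```text
t 7.15 fwd -0.1481 left 0.0026 z 0.0843 F fwd 0.0 left -0.2 up 0.7 w -0.0001 toolz [ 0.3  -0.04 -0.95]
```

View pics/e.png

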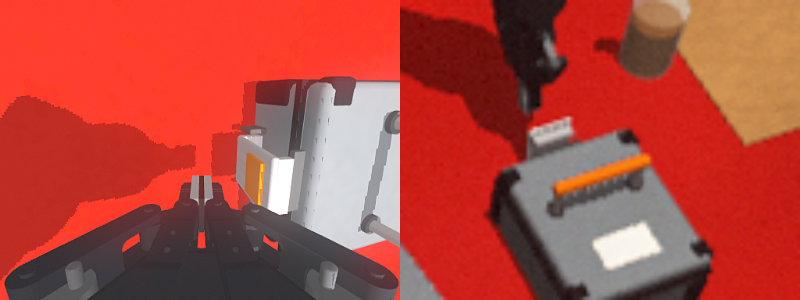

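The fingertips stand about 30 mm in front of the orange pad (255,180 in the wrist view). Advance.

Call:
step_arm:
  commands: "0 0.0095 0.003 0 0 0 0;0 0.0095 0.003 0 0 0 0;0 0.004 0.0012 0 0 0 0;0 0.003 0.0009 0 0 0 0;0 0.003 0.0009 0 0 0 0"

```text
time_s: 7.88
eef_pos: [0.495, 0.2825, 0.085]
ee_rot: [[0.144, 0.946, 0.291], [0.99, -0.138, -0.042], [-0.0, 0.294, -0.956]]
contact_force: [-7.4, 0.0, 6.6]
grip_width: -0.0
```

```bash
python3 -c "
from h import *
rel(.6113,.2627,-8.3)"
```

```text
t 7.875 fwd -0.1180 left 0.0028 z 0.0850 F fwd -7.3 left -1.1 up 6.6 w -0.0000 toolz [ 0.29 -0.04 -0.96]
```

Call:
step_arm:
  commands: "0 0.003 0.0009 0 0 0 0;0 0.002 0.0006 0 0 0 0"

```text
time_s: 8.12
eef_pos: [0.5006, 0.2818, 0.0854]
ee_rot: [[0.144, 0.945, 0.293], [0.99, -0.138, -0.043], [-0.0, 0.296, -0.955]]
contact_force: [0.4, 0.2, 0.1]
grip_width: -0.0003
```

```bash
python3 -c "
from h import *
rel(.6113,.2627,-8.3)"
```

```text
t 8.125 fwd -0.1123 left 0.0030 z 0.0854 F fwd 0.3 left 0.3 up 0.1 w -0.0003 toolz [ 0.29 -0.04 -0.96]
```

It gave at about 7 N and snapped through. Press on to the hard stop to confirm.

Call:
step_arm:
  commands: "0 0.003 0.0009 0 0 0 0;0 0.003 0.0009 0 0 0 0"

```text
time_s: 8.38
eef_pos: [0.5051, 0.2812, 0.0852]
ee_rot: [[0.143, 0.947, 0.289], [0.99, -0.137, -0.041], [0.001, 0.292, -0.956]]
contact_force: [-18.7, 1.2, 12.8]
grip_width: 0.0
```

```bash
python3 -c "
from h import *
rel(.6113,.2627,-8.3)"
```

```text
t 8.375 fwd -0.1078 left 0.0030 z 0.0852 F fwd -18.6 left -1.5 up 12.8 w 0.0000 toolz [ 0.29 -0.04 -0.96]
```

Hard stop at 18 N, latched. Back off, return to the handle and tug again.

Call:
step_arm:
  commands: "0 -0.038 -0.012 0 0 0 0;0 0 0 0.15 0 0 0;0 0 0 0.15 0 0 0;0 0 -0.053 0 0 0 0;0 0 -0.054 0 0 0 0.5"

```text
time_s: 9.0
eef_pos: [0.4675, 0.2863, 0.1925]
ee_rot: [[0.145, 0.989, -0.002], [0.989, -0.145, -0.002], [-0.002, -0.002, -1.0]]
contact_force: [0.8, 0.1, 0.4]
grip_width: 0.0172
```

Call:
step_arm:
  commands: "0 0.048 0 0 0 0 0.6;0 0.048 0 0 0 0 0.7;0 0.05 0 0 0 0 1;0 0 0.033 0 0 0 1;0 0 0 0 0 0 1"

```text
time_s: 9.62
eef_pos: [0.6106, 0.2647, 0.1562]
ee_rot: [[0.145, 0.989, -0.005], [0.989, -0.145, -0.002], [-0.003, -0.005, -1.0]]
contact_force: [-0.5, 0.2, 0.3]
grip_width: 0.0852
```

```bash
python3 -c "
from h import *
rel(.6113,.2627,-8.3)"
```

```text
t 9.625 fwd -0.0009 left 0.0019 z 0.1562 F fwd -0.5 left 0.1 up 0.3 w 0.0852 toolz [-0.01 -0.   -1.  ]
```

Call:
step_arm:
  commands: "0 0.001 0.028 0 0 0 1;0 0 0 0 0 0 0.2;0 0 0 0 0 0 0;0 0 0 0 0 0 0;0 0 0 0 0 0 0"
  force: 70

```text
time_s: 10.25
eef_pos: [0.6128, 0.2658, 0.1328]
ee_rot: [[0.144, 0.99, 0.001], [0.99, -0.144, 0.001], [0.001, 0.001, -1.0]]
contact_force: [-0.0, 0.0, 3.7]
grip_width: 0.0126
```

Call:
step_arm:
  commands: "0 0 0 0 0 0 0;0 0 0 0 0 0 0;0 0 -0.003 0 0 0 0;0 0 -0.003 0 0 0 0;0 0 0 0 0 0 0"

```text
time_s: 10.88
eef_pos: [0.6127, 0.2656, 0.1372]
ee_rot: [[0.144, 0.99, -0.0], [0.99, -0.144, -0.0], [-0.0, -0.0, -1.0]]
contact_force: [3.1, 2.5, -3.9]
grip_width: 0.0114
```

Call:
step_arm:
  commands: "0 0 -0.003 0 0 0 0;0 0 -0.003 0 0 0 0;0 0 -0.001 0 0 0 0;0 0 0 0 0 0 0"

```text
time_s: 11.38
eef_pos: [0.6124, 0.2655, 0.1439]
ee_rot: [[0.144, 0.99, -0.001], [0.99, -0.144, -0.0], [-0.0, -0.001, -1.0]]
contact_force: [3.4, 2.0, -10.7]
grip_width: 0.0115
```

```bash
cat >> h.py <<'E'
def lid(bx,by,yaw):
    rel(bx,by,yaw)
    c,P=cap("wrist");A=P.reshape(-1,3);a=np.radians(yaw);R=np.array([np.cos(a),np.sin(a)]);N=np.array([-R[1],R[0]])
    d=A[:,:2]-[bx,by]; x=d@R; y=d@N
    k=(((x>-.06)&(x<-.03))|((x>.03)&(x<.08)))&(y>.03)&(y<.065)&(A[:,2]<.125)&(A[:,2]>.08)
    p=np.polyfit(x[k],A[k,2],1); print("lid slope %.4f z at bar %.4f n %d"%(p[0],p[1],k.sum()))
    m=(orange(c)>0).ravel()&(abs(x)<.03)&(y>.02)&(y<.06)&(A[:,2]>.12); print("bar top z %.4f fwd %.4f"%(np.percentile(A[m,2],80),np.median(x[m])))
    return c
E
python3 -c "
from h import *
lid(.6113,.2627,-8.3)"
```

```text
t 11.375 fwd 0.0007 left 0.0029 z 0.1439 F fwd 3.1 left 2.5 up -10.7 w 0.0115 toolz [-0. -0. -1.]
lid slope -0.0147 z at bar 0.0957 n 6589
bar top z 0.1483 fwd 0.0006
```

The left case now holds: 10.7 N, the bar 10 mm up and only play in the lid. One millimetre more, then release and go to the middle case.

Call:
step_arm:
  commands: "0 0 -0.001 0 0 0 0;0 0 0.005 0 0 0 0;0 0 0.005 0 0 0 0;0 0 0.003 0 0 0 0;0 0 0 0 0 0 0.7"

```text
time_s: 12.05
eef_pos: [0.6124, 0.2652, 0.1333]
ee_rot: [[0.144, 0.99, 0.001], [0.99, -0.144, -0.0], [-0.0, 0.001, -1.0]]
contact_force: [-0.6, -0.7, 0.7]
grip_width: 0.0286
```

Call:
step_arm:
  commands: "0 0 0 0 0 0 0.7;0 0 0 0 0 0 0.8;0 0 -0.03 0 0 0 1;0 0 -0.03 0 0 0 1;0 0 0 0 0 -0.1676 1"

```text
time_s: 12.68
eef_pos: [0.6137, 0.266, 0.1961]
ee_rot: [[-0.027, 1.0, 0.005], [1.0, 0.027, 0.002], [0.002, 0.005, -1.0]]
contact_force: [-0.4, 0.2, 0.3]
grip_width: 0.0855
```

Call:
step_arm:
  commands: "-0.0547 -0.0088 0 0 0 0 1;-0.0547 -0.0088 0 0 0 0 1;-0.0547 -0.0088 0 0 0 0 1;-0.0547 -0.0088 0 0 0 0 1;-0.0547 -0.0088 0 0 0 0 1"

```text
time_s: 13.3
eef_pos: [0.5745, -0.0106, 0.193]
ee_rot: [[-0.023, 1.0, 0.001], [1.0, 0.023, -0.0], [-0.0, 0.001, -1.0]]
contact_force: [0.6, -0.4, -0.2]
grip_width: 0.0852
```

Call:
step_arm:
  commands: "0 0 0 0 0 0 1"

```text
time_s: 13.42
eef_pos: [0.5743, -0.0124, 0.1932]
ee_rot: [[-0.018, 1.0, 0.001], [1.0, 0.018, -0.001], [-0.001, 0.001, -1.0]]
contact_force: [-0.2, -0.1, -0.3]
grip_width: 0.0855
```

```bash
python3 -c "
from h import *
rel(.574,-.009,1.3)
c,P=cap('top')
for b in bars(c,P): print(np.median(b,0).round(4))
c,P=cap('wrist')
for b in bars(c,P): print('w',np.median(b,0).round(4))"
```

```text
t 13.425 fwd 0.0002 left -0.0034 z 0.1932 F fwd -0.2 left -0.1 up -0.3 w 0.0855 toolz [ 0. -0. -1.]
[0.6121 0.2645 0.1382]
[ 0.5833 -0.2548  0.1375]
w [ 0.5746 -0.0025  0.1367]
```

Aligned over the middle bar. Descend, grip and tug.

Call:
step_arm:
  commands: "0.003 0 0.032 0 0 0 1;0 0 0.032 0 0 0 1;0 0 0 0 0 0 0.5;0 0 0 0 0 0 0;0 0 0 0 0 0 0"

```text
time_s: 14.15
eef_pos: [0.5758, -0.0055, 0.1303]
ee_rot: [[-0.024, 1.0, 0.003], [1.0, 0.024, 0.0], [-0.0, 0.003, -1.0]]
contact_force: [-0.2, 0.1, 0.2]
grip_width: 0.0324
```

Call:
step_arm:
  commands: "0 0 0 0 0 0 0;0 0 0 0 0 0 0;0 0 -0.003 0 0 0 0;0 0 -0.003 0 0 0 0;0 0 0 0 0 0 0"

```text
time_s: 14.78
eef_pos: [0.575, -0.0059, 0.1343]
ee_rot: [[-0.023, 1.0, -0.0], [1.0, 0.023, 0.0], [0.0, -0.0, -1.0]]
contact_force: [2.6, 0.7, -3.8]
grip_width: 0.0115
```

Call:
step_arm:
  commands: "0 0 -0.003 0 0 0 0;0 0 -0.003 0 0 0 0;0 0 -0.001 0 0 0 0;0 0 0 0 0 0 0"

```text
time_s: 15.28
eef_pos: [0.5747, -0.0059, 0.1411]
ee_rot: [[-0.023, 1.0, -0.001], [1.0, 0.023, -0.0], [0.0, -0.001, -1.0]]
contact_force: [4.9, 0.8, -10.6]
grip_width: 0.0114
```

```bash
python3 -c "
from h import *
lid(.574,-.009,1.3)"
```

```text
t 15.275 fwd 0.0007 left 0.0031 z 0.1411 F fwd 5.0 left 0.7 up -10.6 w 0.0114 toolz [-0. -0. -1.]
lid slope -0.0152 z at bar 0.0957 n 6700
bar top z 0.1484 fwd 0.0006
```

The middle case holds (10.6 N, lid slope 0.015 = play only). On to the right case.

Call:
step_arm:
  commands: "0 0 -0.001 0 0 0 0;0 0 0.005 0 0 0 0;0 0 0.005 0 0 0 0;0 0 0.003 0 0 0 0;0 0 0 0 0 0 0.7"

```text
time_s: 15.95
eef_pos: [0.5746, -0.006, 0.1302]
ee_rot: [[-0.023, 1.0, 0.0], [1.0, 0.023, -0.0], [-0.0, 0.0, -1.0]]
contact_force: [-0.2, -0.4, 0.6]
grip_width: 0.0289
```

Call:
step_arm:
  commands: "0 0 0 0 0 0 0.7;0 0 0 0 0 0 0.8;0 0 -0.031 0 0 0 1;0 0 -0.031 0 0 0 1;0 0 0 0 0 -0.08 1"

```text
time_s: 16.58
eef_pos: [0.5762, -0.006, 0.1948]
ee_rot: [[-0.105, 0.994, 0.005], [0.994, 0.105, -0.0], [-0.001, 0.005, -1.0]]
contact_force: [0.1, 0.1, -0.5]
grip_width: 0.0855
```

Call:
step_arm:
  commands: "-0.05 -0.0037 0 0 0 0 1;-0.05 -0.0037 0 0 0 0 1;-0.05 -0.0037 0 0 0 0 1;-0.05 -0.0037 0 0 0 0 1;-0.05 -0.0037 0 0 0 0 1"

```text
time_s: 17.2
eef_pos: [0.5821, -0.2581, 0.1919]
ee_rot: [[-0.103, 0.995, 0.0], [0.995, 0.103, -0.0], [-0.0, 0.0, -1.0]]
contact_force: [0.3, -0.7, 0.9]
grip_width: 0.0854
```

Call:
step_arm:
  commands: "0 0 0 0 0 0 1"

```text
time_s: 17.32
eef_pos: [0.5818, -0.2597, 0.1911]
ee_rot: [[-0.099, 0.995, -0.0], [0.995, 0.099, -0.0], [-0.0, -0.0, -1.0]]
contact_force: [-0.2, -0.1, 0.5]
grip_width: 0.0854
```

```bash
python3 -c "
from h import *
rel(.583,-.2565,5.9)
c,P=cap('wrist')
for b in bars(c,P): print('w',np.median(b,0).round(4))"
```

```text
t 17.325 fwd -0.0015 left -0.0031 z 0.1911 F fwd -0.2 left -0.1 up 0.5 w 0.0854 toolz [-0. -0. -1.]
w [ 0.584  -0.2535  0.1367]
```

Call:
step_arm:
  commands: "0.003 0.0015 0.031 0 0 0 1;0 0 0.031 0 0 0 1;0 0 0 0 0 0 0.5;0 0 0 0 0 0 0;0 0 0 0 0 0 0"

```text
time_s: 18.0
eef_pos: [0.5842, -0.2533, 0.1315]
ee_rot: [[-0.103, 0.995, 0.002], [0.995, 0.103, -0.001], [-0.001, 0.002, -1.0]]
contact_force: [-0.4, 0.2, -0.0]
grip_width: 0.0323
```

Call:
step_arm:
  commands: "0 0 0 0 0 0 0;0 0 0 0 0 0 0;0 0 -0.003 0 0 0 0;0 0 -0.003 0 0 0 0;0 0 0 0 0 0 0"

```text
time_s: 18.62
eef_pos: [0.5836, -0.2534, 0.1355]
ee_rot: [[-0.103, 0.995, 0.0], [0.995, 0.103, 0.0], [0.0, 0.0, -1.0]]
contact_force: [3.2, -1.0, -3.2]
grip_width: 0.0115
```

Call:
step_arm:
  commands: "0 0 -0.003 0 0 0 0;0 0 -0.003 0 0 0 0;0 0 -0.001 0 0 0 0;0 0 0 0 0 0 0"

```text
time_s: 19.12
eef_pos: [0.5839, -0.2534, 0.1429]
ee_rot: [[-0.103, 0.995, 0.001], [0.995, 0.103, -0.0], [-0.0, 0.001, -1.0]]
contact_force: [3.8, -1.8, -3.2]
grip_width: 0.0117
```

```bash
python3 -c "
from h import *
lid(.583,-.2565,5.9)"
```

```text
t 19.125 fwd 0.0012 left 0.0030 z 0.1429 F fwd 3.6 left -2.2 up -3.2 w 0.0117 toolz [ 0. -0. -1.]
lid slope -0.0910 z at bar 0.1042 n 7087
bar top z 0.1493 fwd 0.0015
```

Right case is loose (slope 0.091, 3.2 N). Same procedure.

Call:
step_arm:
  commands: "0 0 0.004 0 0 0 0;0 0 0.004 0 0 0 0;0 0 0.005 0 0 0 0;0 0 0 0 0 0 0.7;0 0 0 0 0 0 0.7"

```text
time_s: 19.8
eef_pos: [0.5826, -0.2531, 0.1294]
ee_rot: [[-0.103, 0.995, -0.001], [0.995, 0.103, 0.0], [0.001, -0.001, -1.0]]
contact_force: [-0.6, -1.0, -1.2]
grip_width: 0.0473
```

Call:
step_arm:
  commands: "0 0 0 0 0 0 0.7;0 0 -0.03 0 0 0 0.7;0 0 -0.031 0 0 0 0.7;-0.001 -0.05 0 0 0 0 0.3;-0.001 -0.05 0 0 0 0 0"

```text
time_s: 20.42
eef_pos: [0.4833, -0.2657, 0.1906]
ee_rot: [[-0.104, 0.995, -0.0], [0.995, 0.104, -0.0], [-0.0, -0.0, -1.0]]
contact_force: [-0.7, -0.8, -0.3]
grip_width: 0.0241
```

Call:
step_arm:
  commands: "-0.001 -0.048 0 0 0 0 0;0 0 0.054 0 0 0 0;0 0 0.054 0 0 0 0;0 0 0 -0.15 0 0 0;0 0 0 -0.15 0 0 0"

```text
time_s: 21.05
eef_pos: [0.4364, -0.2711, 0.0815]
ee_rot: [[-0.104, 0.949, 0.296], [0.995, 0.099, 0.032], [0.001, 0.298, -0.954]]
contact_force: [0.1, -0.9, -0.4]
grip_width: 0.0001
```

```bash
python3 -c "
from h import *
rel(.584,-.2535,5.9)
c,P=cap('wrist')
cv2.imwrite('pics/f.png',cv2.resize(c['color'],(400,300))[...,::-1])"
```

```text
t 21.05 fwd -0.1486 left -0.0023 z 0.0815 F fwd -0.0 left -0.9 up -0.4 w 0.0001 toolz [ 0.3   0.03 -0.95]
```

View pics/f.png

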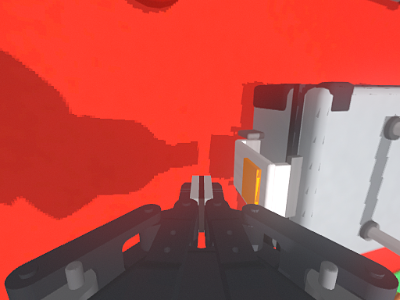

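The view matches the left case: pad at (255,185), fingertips in front at (200,185). Press.

Call:
step_arm:
  commands: "0 0.0095 0.003 0 0 0 0;0 0.0095 0.003 0 0 0 0;0 0.004 0.0012 0 0 0 0;0 0.003 0.0009 0 0 0 0;0 0.003 0.0009 0 0 0 0"

```text
time_s: 21.72
eef_pos: [0.4665, -0.2684, 0.0825]
ee_rot: [[-0.103, 0.951, 0.292], [0.995, 0.098, 0.03], [-0.0, 0.294, -0.956]]
contact_force: [-4.2, -0.9, 3.4]
grip_width: 0.0001
```

Call:
step_arm:
  commands: "0 0.003 0.0009 0 0 0 0;0 0.003 0.0009 0 0 0 0"

```text
time_s: 21.98
eef_pos: [0.4733, -0.2677, 0.0826]
ee_rot: [[-0.103, 0.95, 0.294], [0.995, 0.099, 0.031], [0.0, 0.296, -0.955]]
contact_force: [0.5, 0.7, 0.8]
grip_width: 0.0002
```

Call:
step_arm:
  commands: "0 0.003 0.0009 0 0 0 0;0 0.002 0.0006 0 0 0 0"

```text
time_s: 22.22
eef_pos: [0.4756, -0.2675, 0.0823]
ee_rot: [[-0.101, 0.952, 0.289], [0.995, 0.097, 0.029], [-0.001, 0.29, -0.957]]
contact_force: [-21.5, -1.5, 16.3]
grip_width: 0.0001
```

```bash
python3 -c "
from h import *
rel(.584,-.2535,5.9)"
```

```text
t 22.225 fwd -0.1092 left -0.0028 z 0.0823 F fwd -21.6 left 0.7 up 16.3 w 0.0001 toolz [ 0.29  0.03 -0.96]
```

Snapped through and against the hard stop. Back off and re-tug.

Call:
step_arm:
  commands: "0 -0.038 -0.012 0 0 0 0;0 0 0 0.15 0 0 0;0 0 0 0.15 0 0 0;0 0 -0.054 0 0 0 0;0 0 -0.054 0 0 0 0.5"

```text
time_s: 22.85
eef_pos: [0.4388, -0.271, 0.191]
ee_rot: [[-0.104, 0.995, -0.002], [0.995, 0.104, 0.002], [0.002, -0.002, -1.0]]
contact_force: [1.0, -0.5, 0.1]
grip_width: 0.0172
```

Call:
step_arm:
  commands: "0.001 0.048 0 0 0 0 0.6;0.001 0.048 0 0 0 0 0.7;0.001 0.05 0 0 0 0 1;0 0 0.03 0 0 0 1;0 0 0 0 0 0 1"

```text
time_s: 23.48
eef_pos: [0.5826, -0.2524, 0.158]
ee_rot: [[-0.104, 0.995, -0.005], [0.995, 0.104, 0.002], [0.003, -0.005, -1.0]]
contact_force: [-0.0, 0.5, -0.1]
grip_width: 0.0859
```

```bash
python3 -c "
from h import *
rel(.584,-.2535,5.9)"
```

```text
t 23.475 fwd -0.0013 left 0.0012 z 0.1580 F fwd 0.0 left 0.5 up -0.1 w 0.0859 toolz [-0.  0. -1.]
```

Call:
step_arm:
  commands: "0 0.001 0.029 0 0 0 1;0 0 0 0 0 0 0.2;0 0 0 0 0 0 0;0 0 0 0 0 0 0;0 0 0 0 0 0 0"

```text
time_s: 24.1
eef_pos: [0.5847, -0.2534, 0.133]
ee_rot: [[-0.103, 0.995, 0.001], [0.995, 0.103, -0.001], [-0.001, 0.001, -1.0]]
contact_force: [-0.7, 0.6, 4.4]
grip_width: 0.0126
```

Call:
step_arm:
  commands: "0 0 0 0 0 0 0;0 0 0 0 0 0 0;0 0 -0.003 0 0 0 0;0 0 -0.003 0 0 0 0;0 0 0 0 0 0 0"

```text
time_s: 24.72
eef_pos: [0.5845, -0.2533, 0.1375]
ee_rot: [[-0.103, 0.995, -0.0], [0.995, 0.103, -0.0], [0.0, -0.0, -1.0]]
contact_force: [2.4, -1.2, -4.3]
grip_width: 0.012
```

Call:
step_arm:
  commands: "0 0 -0.003 0 0 0 0;0 0 -0.003 0 0 0 0;0 0 -0.001 0 0 0 0;0 0 0 0 0 0 0"

```text
time_s: 25.22
eef_pos: [0.5842, -0.2533, 0.1443]
ee_rot: [[-0.103, 0.995, -0.001], [0.995, 0.103, 0.0], [0.0, -0.001, -1.0]]
contact_force: [4.7, -3.3, -10.5]
grip_width: 0.0114
```

```bash
python3 -c "
from h import *
lid(.584,-.2535,5.9)"
```

```text
t 25.225 fwd 0.0002 left 0.0002 z 0.1443 F fwd 4.3 left -3.7 up -10.5 w 0.0114 toolz [-0.  0. -1.]
lid slope -0.0158 z at bar 0.0957 n 6574
bar top z 0.1484 fwd 0.0003
```

The right case holds. Let down, release and rise clear.

Call:
step_arm:
  commands: "0 0 -0.001 0 0 0 0;0 0 0.005 0 0 0 0;0 0 0.005 0 0 0 0;0 0 0.003 0 0 0 0;0 0 0 0 0 0 0.7"

```text
time_s: 25.9
eef_pos: [0.5842, -0.2528, 0.1335]
ee_rot: [[-0.103, 0.995, 0.0], [0.995, 0.103, 0.001], [0.001, 0.001, -1.0]]
contact_force: [0.3, -0.2, 1.2]
grip_width: 0.0285
```

Call:
step_arm:
  commands: "0 0 0 0 0 0 0.7;0 0 0 0 0 0 0.8;0 0 -0.03 0 0 0 1;0 0 -0.04 0 0 0 1;0 -0.05 -0.04 0 0 0 1"

```text
time_s: 26.52
eef_pos: [0.5371, -0.258, 0.242]
ee_rot: [[-0.105, 0.994, -0.0], [0.994, 0.105, 0.001], [0.001, -0.0, -1.0]]
contact_force: [-0.2, -0.1, 0.6]
grip_width: 0.0855
```

Call:
step_arm:
  commands: "0 -0.06 0 0 0 0 1;0 -0.06 0 0 0 0 1;0 -0.06 0 0 0 0 1;0 0 0 0 0 0 1;0 0 0 0 0 0 1"

```text
time_s: 27.15
eef_pos: [0.3571, -0.277, 0.2425]
ee_rot: [[-0.102, 0.995, 0.002], [0.995, 0.102, -0.001], [-0.001, 0.001, -1.0]]
contact_force: [1.1, -0.9, 0.2]
grip_width: 0.0853
```

```bash
python3 - <<'E'
from h import *
rel(.584,-.2535,5.9)
c,P=cap('top'); s,S=cap('scene')
for b in bars(c,P): print(np.median(b,0).round(4))
for x,y,w in((.612,.2645,-8.3),(.575,-.006,1.3),(.584,-.2535,5.9)):
    a=np.radians(w);X=np.array([np.cos(a),np.sin(a)]);d=S[...,:2]-[x,y];f=d@X;l=d@[-X[1],X[0]]
    k=(abs(l)<.065)&(f>.03)&(f<.09)&(abs(S[...,2]-.1)<.02); p=np.polyfit(f[k],S[k][:,2],1)
    k2=(abs(l)<.02)&(f<-.077)&(f>-.13)&(S[...,2]>.085)
    print("slope %.4f z %.4f"%tuple(p),"catch top fwd %.4f"%np.median(f[k2]))
q=np.vstack([cv2.resize(c["color"][120:280,60:460],(750,300)),cv2.resize(s["color"][80:280,80:400],(750,300))]);cv2.imwrite("pics/g.png",q[...,::-1])
for n,A in(("scene",S),("top",P)):
  m=(A[...,2]>.02)&(A[...,2]<.2)&(A[...,0]>.25)&(A[...,0]<.75)&(abs(A[...,1])<.6)
  k,l,st,ce=cv2.connectedComponentsWithStats(m.astype(np.uint8))
  for i in range(1,k):
    if 100<st[i,4]<1000: p=A[l==i]; print(n,st[i],np.median(p,0).round(3))
E
```

```text
t 27.15 fwd -0.2281 left -0.0001 z 0.2425 F fwd 1.0 left -1.0 up 0.2 w 0.0853 toolz [ 0. -0. -1.]
[0.6121 0.2661 0.1384]
[ 0.5832 -0.2568  0.1378]
[ 0.5739 -0.0062  0.138 ]
slope 0.0028 z 0.0968 catch top fwd -0.0873
slope 0.0062 z 0.0963 catch top fwd -0.0863
slope 0.0010 z 0.0963 catch top fwd -0.0862
scene [336  90  24  41 647] [0.439 0.473 0.109]
scene [196 168  16  21 228] [ 0.412 -0.116  0.049]
scene [ 88 230  41  42 698] [ 0.545 -0.474  0.074]
top [406 188  45  24 589] [ 0.538 -0.469  0.075]
top [ 83 226  41  27 707] [0.432 0.471 0.119]
top [294 235  19  19 283] [ 0.404 -0.108  0.051]
```

View pics/g.png

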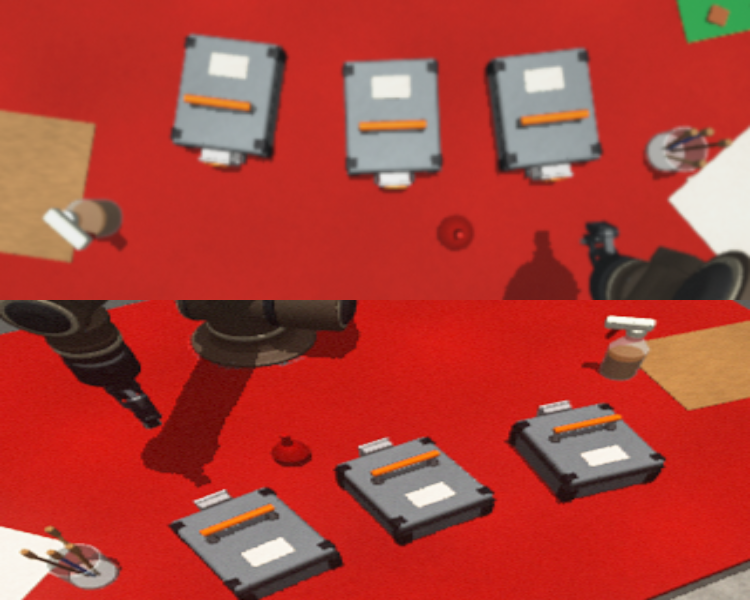

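The last view shows all three lids flat (top view: 230,95; 390,115; 545,110) and the catches aligned. The bottle (80,220), blower (455,232) and jar (690,150) are unmoved, and the gripper (600,250) touches nothing.

```bash
python3 -c "
from station import arm
print(arm.sign_off())"
```

```text
the job is handed in; nothing more can be done
None
```

All three cases were checked from left to right and now hold. The job was handed in at about 27 s of robot time.

| Case | First tug | Catch | Second tug |
|---|---|---|---|
| Left | Lid lifted about 0.1 rad at under 3 N: loose | Snapped through, pressed to the hard stop at about 19 N | Held: 10.7 N, bar about 10 mm up |
| Middle | Held: 10.6 N, bar about 10 mm up | Left alone | Not needed |
| Right | Lid lifted 0.09 rad at 3.2 N: loose | Snapped through, pressed to the hard stop at about 22 N | Held: 10.5 N, bar about 10 mm up |

- **Lids and catches:** All lids lie flat, with measured slopes of 0.006 rad or less. The three catch tops line up within 1 mm, and the bars are back at their resting height.
- **Bystanders:** The bottle, jar and blower are within 1 mm of where they started.
- **Robot:** The gripper is open and well clear of everything.

No check failed or disagreed.

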